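Seat the sample vials along the curved rack

TASK

The five capped sample vials in the curved rack stand a few millimetres too high for the sampling needle: run your fingertips along the row, starting at the end with the T-shaped carrying bar, and touch each cap down in turn, gently (well under 30 N), until it sits fully home on its steel bushing. Keep the fingertips close over the row, within about 5 cm of the caps, from the first vial to the last, and do not skip ahead. Pull no vial up, pick nothing up, leave the other things on the bench where they are, and finish with the hand clear of everything.

Things in the scene. Friction and masses are not known exactly. Their poses are not given: they have to be found in the camera images.
- rack: curved aluminium rack fixed on the table, turned to any direction. Origin on the table, z up. Its five vials stand 46 mm apart on an arc of 105 mm radius bulging to its +x: in its frame vial 1 (next to the T-bar) is at (-21, 81), 2 at (7, 45), 3 at (17, 0), 4 at (7, -45), 5 at (-21, -81) mm. Top plate 50 mm high; cap tops 75 mm (raised) to 68 mm (home) above the table.
- bar_top (a point): centre of the top of the rack's steel T-shaped carrying bar, a crossbar 56 mm long across the row and 14 mm wide on a thin stem, 86 mm above the table, 56 mm beyond vial 1. It marks the end at which to start; the other end has none.
- vial1_top (a point): centre of the top of the cap of vial 1 (1 of 5 counted from the T-bar end). Amber glass vial with a nearly flat black cap, 28 mm across and 12 mm thick. Moves down with the vial.
- vial1 (a joint): how far vial 1 is pushed down, m: 0 to 0.002 at the start (5 to 7 mm gap under the cap), 0.007 home, cap resting on its steel bushing, top at 68 mm. Slides against 4 N of friction and stays where left; negative: pulled up. Once home, pushing on sinks the bushing on a spring (gives from 8 N, 1.2 N per mm, stops dead after 4 mm) and it comes back up with the vial when let go.
- vial2_top (a point): centre of the top of the cap of vial 2 (2 of 5 counted from the T-bar end). Amber glass vial with a nearly flat black cap, 28 mm across and 12 mm thick. Moves down with the vial.
- vial2 (a joint): how far vial 2 is pushed down, m: 0 to 0.002 at the start (5 to 7 mm gap under the cap), 0.007 home, cap resting on its steel bushing, top at 68 mm. Slides against 4 N of friction and stays where left; negative: pulled up. Once home, pushing on sinks the bushing on a spring (gives from 8 N, 1.2 N per mm, stops dead after 4 mm) and it comes back up with the vial when let go.
- vial3_top (a point): centre of the top of the cap of vial 3 (3 of 5 counted from the T-bar end). Amber glass vial with a nearly flat black cap, 28 mm across and 12 mm thick. Moves down with the vial.
- vial3 (a joint): how far vial 3 is pushed down, m: 0 to 0.002 at the start (5 to 7 mm gap under the cap), 0.007 home, cap resting on its steel bushing, top at 68 mm. Slides against 4 N of friction and stays where left; negative: pulled up. Once home, pushing on sinks the bushing on a spring (gives from 8 N, 1.2 N per mm, stops dead after 4 mm) and it comes back up with the vial when let go.
- vial4_top (a point): centre of the top of the cap of vial 4 (4 of 5 counted from the T-bar end). Amber glass vial with a nearly flat black cap, 28 mm across and 12 mm thick. Moves down with the vial.
- vial4 (a joint): how far vial 4 is pushed down, m: 0 to 0.002 at the start (5 to 7 mm gap under the cap), 0.007 home, cap resting on its steel bushing, top at 68 mm. Slides against 4 N of friction and stays where left; negative: pulled up. Once home, pushing on sinks the bushing on a spring (gives from 8 N, 1.2 N per mm, stops dead after 4 mm) and it comes back up with the vial when let go.
- vial5_top (a point): centre of the top of the cap of vial 5 (5 of 5 counted from the T-bar end). Amber glass vial with a nearly flat black cap, 28 mm across and 12 mm thick. Moves down with the vial.
- vial5 (a joint): how far vial 5 is pushed down, m: 0 to 0.002 at the start (5 to 7 mm gap under the cap), 0.007 home, cap resting on its steel bushing, top at 68 mm. Slides against 4 N of friction and stays where left; negative: pulled up. Once home, pushing on sinks the bushing on a spring (gives from 8 N, 1.2 N per mm, stops dead after 4 mm) and it comes back up with the vial when let go.
- jar: squat white-capped jar, 40 mm across, 50 mm tall, standing in the hollow of the curved row; bystander. Origin: centre of its underside.
- spare_vial: loose amber vial with black cap, 28 mm across, 58 mm tall, standing on the table beside the outer side of the rack; bystander. Origin: centre of its underside.
- spare_cap: loose black cap, 28 mm across, 12 mm tall, lying on the table beside the outer side of the rack; bystander. Origin: centre of its underside.
- beaker: glass beaker, 70 mm across, 90 mm tall; bystander. Origin: centre of its underside.
- bottle: amber reagent bottle, 72 mm across, 150 mm tall; bystander. Origin: centre of its underside.
- wrench: steel wrench lying flat on the table; bystander.
- dish: shallow white dish, 90 mm across, 18 mm tall; bystander. Origin: centre of its underside.

How it is judged:
On the way, in this order (a step that is already met when the one before it is completed fails the run):
1. vial 1 from the T-bar end is touched down home (value of joint vial1 above 0.0055 m), for 0.1 s.
2. vial 2 from the T-bar end is touched down home (value of joint vial2 above 0.0055 m), for 0.1 s.
3. vial 3 from the T-bar end is touched down home (value of joint vial3 above 0.0055 m), for 0.1 s.
4. vial 4 from the T-bar end is touched down home (value of joint vial4 above 0.0055 m), for 0.1 s.
5. vial 5 from the T-bar end is touched down home (value of joint vial5 above 0.0055 m), for 0.1 s.
At the end, for the whole second after the job is handed in: All five vials are pushed down to within 1.5 mm of fully home (joint above 0.0055 m), and the jar, spare vial, spare cap, beaker, bottle, wrench and dish are at rest within 20 mm of where they stood (value of joint each of vial1, vial2, vial3, vial4, vial5 above 0.0055 m and distance of each of jar, spare_vial, spare_cap, beaker, bottle, wrench, dish from where it was at the start of the episode below 0.02 m and linear speed of each of jar, spare_vial, spare_cap, beaker, bottle, wrench, dish below 0.02 m/s); the robot touches nothing.
It fails at once if a vial is pulled up (value of joint any of vial1, vial2, vial3, vial4, vial5 below -0.003 m).
It fails at once if the rack or its vials are pressed with more than 30 N (contact force between any of the arm, the fingers and rack above 30 N).
It fails at once if between the first vial going home and the last, the hand leaves the row (fingertips more than about 7 cm above the caps or the hand off to the side) (value of joint vial1 above 0.0055 m and value of joint vial5 below 0.0055 m and (z of the grasp point in the frame of rack above 0.16 m or horizontal distance between the grasp point and rack above 0.18 m)).
It fails at once if a bystander is moved more than 20 mm or lifted (distance of any of jar, spare_vial, spare_cap, beaker, bottle, wrench, dish from where it was at the start of the episode above 0.02 m).
It also fails if it takes over 51 s, if anything falls off the work surface, if the arm or the gripper's body presses on something with over 40 N, if the wrist force passes 120 N, or if a joint passes its speed limit or range.

ROBOT

A 6-joint arm with a two-finger parallel gripper is mounted at the origin on the work surface. World frame = base frame: x ahead of the robot, y to its left, z up, the work surface at z = 0. Lengths are in m, angles in rad, forces in N, time in s.
With the tool pointing down it reaches from about 0.3 to 0.75 m from the base axis. Payload 8.5 kg.
Tool frame: the origin (TCP) lies midway between the tips of the shut fingers; the grasp point (between the pads) lies behind it (grip_point_offset is the x of the grasp point in the tool frame, in m); x points along the fingers, y is the direction in which the jaws open and shut, and the axes are right-handed (so a half turn about x gives the same grasp; the last joint's range is limited). The gripper opens to 85 mm and grips with 20 to 120 N. Pads are 22 mm wide; open, the fingers measure 114 mm over their backs; the gripper's body (76 mm by 85 mm) begins 54 mm behind the grasp point. The pads swing forward as they close: fully open they stand 13 mm farther back than shut.
Start: joints at [0.891, 0.381, 1.297, -0, 1.464, -0.215], TCP at [0.247, 0.492, 0.231] pointing down, gripper open.
Joint ranges: [-3.11, 3.11], [-0.89, 2.33], [0.22, 2.48], [-1.42, 4.56], [0.17, 2.85], [-2.88, 2.88]. Speed limits (rad/s): [2.39, 2.39, 3.14, 3.14, 3.14, 3.14].

INTERFACE

Orientations are given as a unit quaternion [x, y, z, w].
In Python, from rig import * gives the robot as it stands.
- The arm moves only by the tool apply_moves, never from a script. Its argument "motion" is a list of rows, each a list of 2 entries, a list of its own where there are three numbers: the shift along the tool's x, y, z in units of 50 mm (1.0 is 50 mm), then the turn, a rotation vector about the tool's x, y, z in units of 8 degrees (1.0 is 8 degrees). A call has 1 to 5 rows; each row shifts and turns the commanded pose from where the row before left it, along the tool's axes as they then stand; what a row does not reach is not made up. A row lasts 1/10 s, in which the tool goes at most 50 mm and 8.59 degrees, less where a joint would pass 70% of its speed; a pose out of reach is approached as far as the arm can. A call is refused whole if a number of a shift passes 1 or a number of a turn 1, either way. A call with a gripper value outside its range is refused whole. "jaw" is the opening, from 0 (shut) to 1 (fully open), set as the call begins (left out, the last holds). The fingers move at their own pace and stop on an object; "grip_force" is the grip in N (left out, the last holds). Time passes only in rows, so rows that do not move let the fingers close. It gives the time, the measured TCP pose, the force and the opening at its end, in the units of the state.
- get_obs(): the state, without advancing time (a new reading comes with each control period).
- capture(name): name is "scene" or "top"; returns the picture (400x640x3 uint8, red, green, blue); there is no depth.
- camera_params(name): a dict with "fov_y" (degrees; the focal length in pixels is half the picture's height over the tangent of half this angle, whatever the lens; pixels are square), "cx", "cy" (the principal point, pixels), "dist" ([k1, k2, p1, p2, k3] as OpenCV has them; the pictures are not rectified), "R" (3x3) and "t" (3): a world point X has camera coordinates R X + t. Camera axes: x right, y down, z forward; pixel columns grow to the right and rows downward; lengths in m; the calibration is good to about 2 mm. A picture is of the moment at which its call begins. camera_params takes no time and is no camera call.
- job_done(): hands the job in, once; it reports no verdict.
The state is a dict: "t": time; "joint_positions": joint angles; "dq": joint speeds; "effort": joint torques, N m; "eef_pos": TCP position; "tcp_rot": TCP orientation; "wrist_force": force on the tool from outside, world axes, zero at the start; "moment": the same for the moment, N m; "grip_width": opening from 0.0 (shut) to 1.0 (fully open).
Only numpy, scipy, OpenCV 4.12 (cv2) and the standard library are available. Lean on these libraries where they do the work, as an engineer would, in place of code of your own. Each camera call takes 0.05 s, during which the arm holds its last target.

## Working session

There is one attempt and no reset: what is moved stays moved. The work goes in short steps, Python scripts to look and compute and a tool call to move; the robot and the scene stay as the last step left them, time stands still between calls to the robot, and variables do not carry over. Pictures are saved under pics/ and viewed, and the job is handed in when it is done.

Besides the shell and the picture viewer there is one more tool, called after ">>>" by a JSON object that holds its "fn" and its "kwargs", one argument or row to a line. apply_moves: Moves the arm, as the interface text tells. Its arguments: {"type":"object","properties":{"motion":{"type":"array","items":{"type":"array"}},"jaw":{"type":"number"},"grip_force":{"type":"number"}},"required":["motion"]}

```bash
mkdir -p pics; ls
python3 - <<'E'
from rig import *
import cv2
print(get_obs())
for n in ("scene","top"):
    print(camera_params(n)); cv2.imwrite(f"pics/{n}0.png",capture(n)[:,:,::-1])
E
```

```text
pics
{'t': 0.0, 'joint_positions': array([ 8.90693257e-01,  3.81206130e-01,  1.29823530e+00, -7.00108636e-06,
        1.46359623e+00, -2.15320264e-01]), 'dq': array([-1.53485302e-04,  3.68651848e-05,  5.32649559e-04, -8.06637181e-05,
        1.32326680e-03, -1.04592434e-03]), 'effort': array([ 5.86534916e-04, -4.48462486e+01, -2.31283629e+01, -1.68725187e-04,
        4.70430823e-03,  2.83305462e-05]), 'eef_pos': array([0.24635789, 0.49142407, 0.23071492]), 'tcp_rot': array([ 0.16238854,  0.68831747, -0.16331173,  0.68787957]), 'wrist_force': array([-0.32282888, -0.66357674,  0.62241138]), 'moment': array([-0.01757086, -0.00035217, -0.01577956]), 'grip_width': 1.0030674581066987}
{'fov_y': 48.08878019772457, 'cx': 321.0808802231502, 'cy': 196.54887079607875, 'dist': array([-0.09630721,  0.        ,  0.        ,  0.        ,  0.        ]), 'R': array([[-0.02535395,  0.99956324,  0.01518232],
       [ 0.51871011,  0.02613683, -0.85455057],
       [-0.85457416, -0.01379101, -0.51914623]]), 't': array([-0.00808118, -0.19487293,  1.62137252])}
{'fov_y': 43.40229676471882, 'cx': 328.2523844643216, 'cy': 196.86086794297123, 'dist': array([-0.03077077,  0.        ,  0.        ,  0.        ,  0.        ]), 'R': array([[-0.02921073, -0.99953932,  0.00823951],
       [-0.99913354,  0.0289524 , -0.02989876],
       [ 0.02964643, -0.00910573, -0.99951897]]), 't': array([0.0285316 , 0.5117851 , 1.60374578])}
```

View pics/scene0.png

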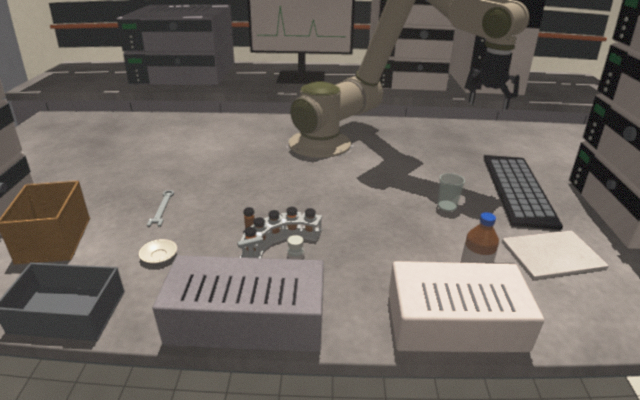

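View pics/top0.png

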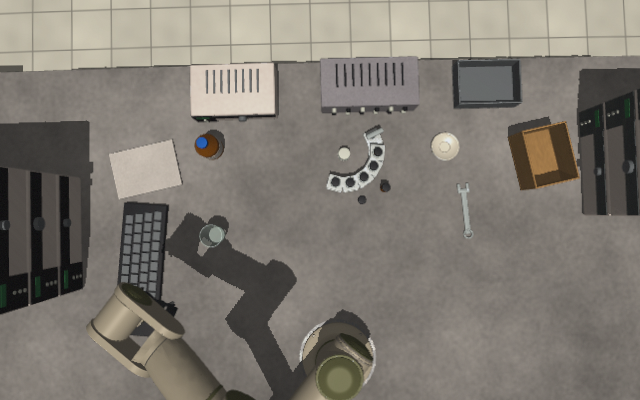

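The top view shows the rack at about (357,165), with the T-bar near (373,132). The jar is at (344,152), and the spare vial and cap are near (384,187) and (361,199). I'll zoom in.

Run:
```python
import cv2
a=cv2.imread("pics/top0.png")[115:215,305:405]
cv2.imwrite("pics/topz.png",cv2.resize(a,(600,600),interpolation=cv2.INTER_CUBIC))
a=cv2.imread("pics/scene0.png")[195:270,225:335]
cv2.imwrite("pics/scenez.png",cv2.resize(a,(770,525),interpolation=cv2.INTER_CUBIC))
```

```text
(no output)
```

View pics/topz.png

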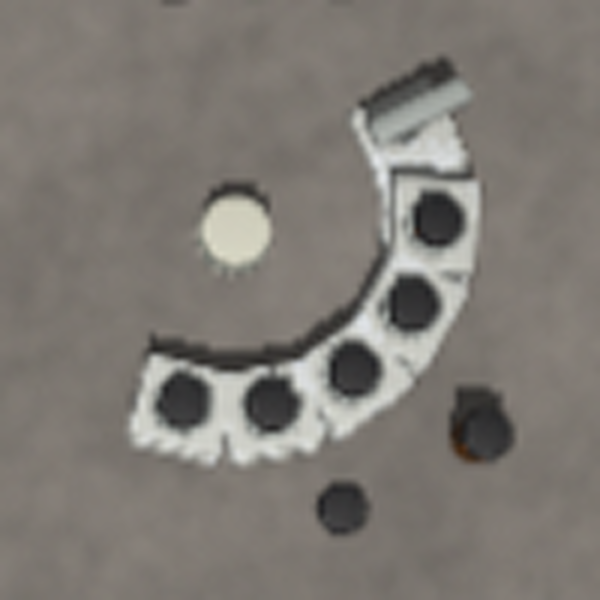

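View pics/scenez.png

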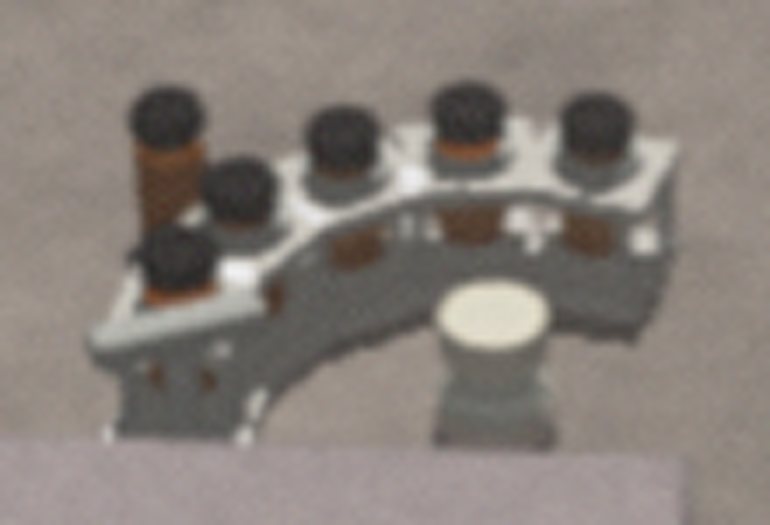

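```bash
cat > h.py <<'E'
import numpy as np,cv2
from rig import *
def KD(n):
    p=camera_params(n); f=200/np.tan(np.radians(p['fov_y']/2))
    return np.array([[f,0,p['cx']],[0,f,p['cy']],[0,0,1]]),p['dist'],p['R'],p['t']
def bp(n,uv,z):
    K,D,R,t=KD(n); q=cv2.undistortPoints(np.array(uv,float).reshape(-1,1,2),K,D)[:,0]
    d=np.c_[q,np.ones(len(q))]@R; c=-R.T@t
    return (c+d*((z-c[2])/d[:,2])[:,None])
def pj(n,X):
    K,D,R,t=KD(n); return cv2.projectPoints(np.array(X,float),cv2.Rodrigues(R)[0],t,K,D)[0][:,0]
L=np.array([[-21,81],[7,45],[17,0],[7,-45],[-21,-81]])/1000
E
python3 - <<'E'
from h import *
from scipy.optimize import least_squares
zt=np.array([[438,219],[413,302],[353,367],[272,403],[183,400]])
uvt=np.array([305,115])+(zt+.5)/6-.5
zs=np.array([[180,243],[238,182],[343,128],[468,104],[596,116]]) # approx top-face centres
uvs=np.array([225,195])+(zs+.5)/7-.5
W=bp("top",uvt,.074); print(W.round(4))
def world(p,L=L,z=.074):
    c,s=np.cos(p[2]),np.sin(p[2]); return np.c_[L@np.array([[c,s],[-s,c]])+p[:2],np.full(len(L),z)]
best=min((least_squares(lambda p:(world(p)[:,:2]-W[:,:2]).ravel(),[*W.mean(0)[:2],a]) for a in np.arange(-3,3,1)),key=lambda r:r.cost)
p=best.x; print(p,np.degrees(p[2]),(best.fun.reshape(-1,2)*1e3).round(1))
print((pj("top",world(p))-uvt).round(1),(pj("scene",world(p))-uvs).round(1))
r2=least_squares(lambda q:np.r_[(pj("top",world(q))-uvt).ravel(),(pj("scene",world(q))-uvs).ravel()],p)
print(r2.x,r2.fun.reshape(-1,2).round(1))
# colour blob centroids
for n,g in(("top",uvt),):
    im=capture(n).max(2).astype(float)
    for u in g:
        Y,X=np.mgrid[0:400,0:640]; m=(np.hypot(X-u[0],Y-u[1])<6)*np.clip(80-im,0,50)
        print(n,((m*X).sum()/m.sum()-u[0]).round(2),((m*Y).sum()/m.sum()-u[1]).round(2))
print("tops",world(p).round(4))
jar=bp("top",[[305+236/6,115+230/6]],.05);print("jar",jar, "bar",bp("top",[[305+425/6,115+100/6]],.086))
print("sv",bp("top",[[305+483/6,115+432/6]],.058))
E
```

```text
[[ 0.6473 -0.1421  0.074 ]
 [ 0.6049 -0.1278  0.074 ]
 [ 0.5723 -0.0959  0.074 ]
 [ 0.555  -0.0538  0.074 ]
 [ 0.5579 -0.0082  0.074 ]]
[ 0.58564878 -0.08678937 -2.55086889] -146.15402164758092 [[ 0.9 -0.3]
 [ 0.  -0.2]
 [-0.8 -0.3]
 [-0.2  0.5]
 [ 0.1  0.4]]
[[ 0.1 -0.3]
 [ 0.1 -0. ]
 [ 0.1  0.3]
 [-0.1  0.1]
 [-0.1 -0. ]] [[-1.  -0.5]
 [-0.5 -2.1]
 [-0.6 -1.7]
 [-0.4 -1.5]
 [-0.4 -2. ]]
[ 0.5877574  -0.08576852 -2.55086017] [[-0.3 -1. ]
 [-0.3 -0.7]
 [-0.2 -0.4]
 [-0.5 -0.6]
 [-0.5 -0.7]
 [-0.7  0.1]
 [-0.2 -1.6]
 [-0.2 -1.2]
 [-0.  -1. ]
 [ 0.  -1.5]]
top -0.32 0.01
top -0.23 0.16
top -0.08 0.19
top -0.21 -0.23
top -0.1 -0.22
tops [[ 0.6482 -0.1424  0.074 ]
 [ 0.6049 -0.1281  0.074 ]
 [ 0.5715 -0.0963  0.074 ]
 [ 0.5548 -0.0533  0.074 ]
 [ 0.558  -0.0078  0.074 ]]
jar [[ 0.64598699 -0.04030129  0.05      ]] bar [[ 0.70578235 -0.13735803  0.086     ]]
sv [[ 0.53642703 -0.16487802  0.058     ]]
```

```bash
cat >> h.py <<'E'
from scipy.spatial.transform import Rotation as Ro
V=np.array([[.648,-.1423],[.605,-.128],[.5715,-.096],[.555,-.0535],[.558,-.0078]])
def go(x,y,z):
    o=get_obs(); R=Ro.from_quat(o['tcp_rot'])
    d=np.array([x,y,z])-o['eef_pos']
    # desired: tool x straight down, keep yaw
    xa=R.apply([1,0,0]); 
    a=np.cross(xa,[0,0,-1])
    print("t",o['t'],"pos",o['eef_pos'].round(4),"F",o['wrist_force'].round(1),"shift units",(R.inv().apply(d)/.05).round(3),"tilt fix (8deg)",(np.degrees(R.inv().apply(a))/8).round(3), "grip",round(o['grip_width'],2))
E
python3 - <<'E'
from h import *
print(Ro.from_quat(get_obs()['tcp_rot']).as_matrix().round(3))
go(.648,-.1423,.23)
go(.648,-.1423,.10)
try: print(grip_point_offset)
except Exception as e: print(e)
E
```

```text
[[-0.001  0.448  0.894]
 [-0.001  0.894 -0.448]
 [-1.    -0.001 -0.   ]]
t 0.15 pos [0.2464 0.4915 0.2308] F [ 0.2 -0.8 -0.2] shift units [ 0.023 -7.731 12.861] tilt fix (8deg) [ 0.    -0.002  0.008] grip 1.0
t 0.15 pos [0.2464 0.4915 0.2308] F [ 0.2 -0.8 -0.2] shift units [ 2.623 -7.728 12.862] tilt fix (8deg) [ 0.    -0.002  0.008] grip 1.0
-0.0187
```

>>> {"fn": "apply_moves", "kwargs": {
  "motion": [
    [[0,-0.3,0.5],[0,0,0]],
    [[0,-0.3,0.5],[0,0,0]],
    [[0,-0.3,0.5],[0,0,0]],
    [[0,-0.3,0.5],[0,0,0]],
    [[0,-0.3,0.5],[0,0,0]]
  ],
  "jaw": 0,
  "grip_force": 20
}}

```text
t: 0.65
eef_pos: [0.325, 0.3675, 0.2311]
tcp_rot: [0.163, 0.688, -0.163, 0.688]
wrist_force: [-0.2, 0.9, -0.9]
grip_width: 0.143
```

>>> {"fn": "apply_moves", "kwargs": {
  "motion": [
    [[0,-0.3,0.5],[0,0,0]],
    [[0,-0.3,0.5],[0,0,0]],
    [[0,-0.3,0.5],[0,0,0]],
    [[0,-0.3,0.5],[0,0,0]],
    [[0,-0.3,0.5],[0,0,0]]
  ]
}}

```text
t: 1.15
eef_pos: [0.4031, 0.2444, 0.2312]
tcp_rot: [0.163, 0.688, -0.163, 0.688]
wrist_force: [0.3, 0.2, 0.2]
grip_width: 0.002
```

>>> {"fn": "apply_moves", "kwargs": {
  "motion": [
    [[0,-0.3,0.5],[0,0,0]],
    [[0,-0.3,0.5],[0,0,0]],
    [[0,-0.3,0.5],[0,0,0]],
    [[0,-0.3,0.5],[0,0,0]],
    [[0,-0.3,0.5],[0,0,0]]
  ]
}}

```text
t: 1.65
eef_pos: [0.4813, 0.1213, 0.2312]
tcp_rot: [0.163, 0.688, -0.163, 0.688]
wrist_force: [-0.0, 0.2, 0.5]
grip_width: 0.004
```

>>> {"fn": "apply_moves", "kwargs": {
  "motion": [
    [[0,-0.3,0.5],[0,0,0]],
    [[0,-0.3,0.5],[0,0,0]],
    [[0,-0.3,0.5],[0,0,0]],
    [[0,-0.3,0.5],[0,0,0]],
    [[0,-0.3,0.5],[0,0,0]]
  ]
}}

```text
t: 2.15
eef_pos: [0.5594, -0.0017, 0.2311]
tcp_rot: [0.163, 0.688, -0.163, 0.688]
wrist_force: [-0.7, -0.9, -0.8]
grip_width: -0.002
```

```bash
python3 -c "
from h import *
go(.648,-.1423,.23);go(.648,-.1423,.1)"
```

```text
t 2.15 pos [ 0.5594 -0.0017  0.2311] F [-0.7 -0.9 -0.8] shift units [ 0.02  -1.719  2.844] tilt fix (8deg) [ 0.    -0.004  0.001] grip -0.0
t 2.15 pos [ 0.5594 -0.0017  0.2311] F [-0.7 -0.9 -0.8] shift units [ 2.62  -1.718  2.845] tilt fix (8deg) [ 0.    -0.004  0.001] grip -0.0
```

>>> {"fn": "apply_moves", "kwargs": {
  "motion": [
    [[0,-0.34,0.57],[0,0,0]],
    [[0,-0.34,0.57],[0,0,0]],
    [[0,-0.34,0.57],[0,0,0]],
    [[0,-0.34,0.57],[0,0,0]],
    [[0,-0.34,0.57],[0,0,0]]
  ]
}}

```text
t: 2.65
eef_pos: [0.6488, -0.1417, 0.2309]
tcp_rot: [0.163, 0.688, -0.163, 0.688]
wrist_force: [0.3, -0.1, 0.7]
grip_width: 0.003
```

>>> {"fn": "apply_moves", "kwargs": {
  "motion": [
    [[0.5,0,0],[0,0,0]],
    [[0.5,0,0],[0,0,0]],
    [[0.5,0,0],[0,0,0]],
    [[0.5,0,0],[0,0,0]],
    [[0.5,0,0],[0,0,0]]
  ]
}}

```text
t: 3.15
eef_pos: [0.6481, -0.1405, 0.105]
tcp_rot: [0.163, 0.688, -0.163, 0.688]
wrist_force: [-0.2, -0.2, -0.9]
grip_width: -0.003
```

Run:
```python
from h import *
go(.648,-.1423,.0665)
for n,(x,y,w,h,s) in dict(top=(305,115,100,100,6),scene=(225,150,110,110,5)).items():
    a=capture(n)[y:y+h,x:x+w,::-1]
    cv2.imwrite(f"pics/{n}1.png",cv2.resize(a,None,fx=s,fy=s,interpolation=cv2.INTER_CUBIC))
```

```text
t 3.15 pos [ 0.6481 -0.1405  0.105 ] F [-0.2 -0.2 -0.9] shift units [ 0.77  -0.034  0.016] tilt fix (8deg) [-0.    -0.005  0.   ] grip -0.0
```

View pics/scene1.png

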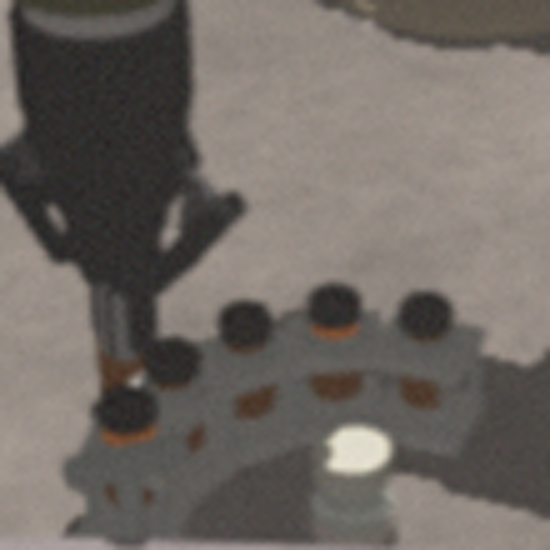

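View pics/top1.png

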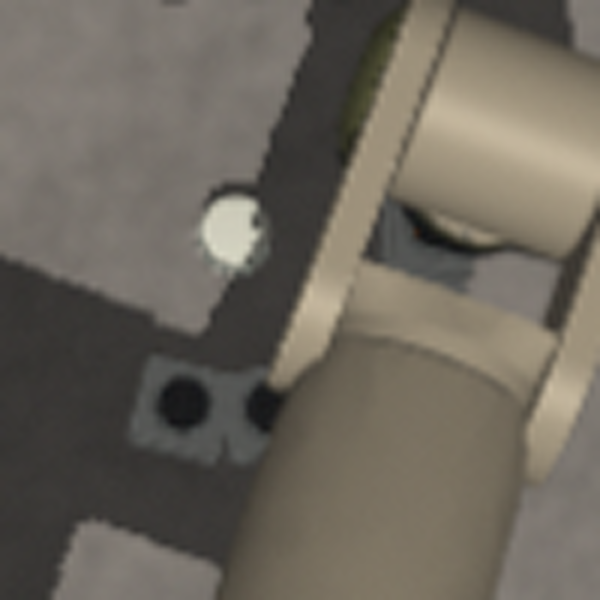

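Run:
```python
from h import *
P=np.r_[get_obs()['eef_pos'][None],np.c_[V,np.full(5,.0745)]]
print(((pj("scene",P)-[225,150]+.5)*5).round(0))
```

```text
[[125. 343.]
 [124. 395.]
 [168. 344.]
 [243. 308.]
 [332. 292.]
 [424. 297.]]
```

The scene view shows the shut fingertips just above cap 1, at about (125,350) in the zoomed picture, which matches the projected TCP. Next I'll descend.

>>> {"fn": "apply_moves", "kwargs": {
  "motion": [
    [[0.12,-0.03,0.02],[0,0,0]],
    [[0.12,0,0],[0,0,0]],
    [[0.12,0,0],[0,0,0]],
    [[0.1,0,0],[0,0,0]],
    [[0.06,0,0],[0,0,0]]
  ]
}}

```text
t: 3.75
eef_pos: [0.6485, -0.1423, 0.08]
tcp_rot: [0.163, 0.688, -0.163, 0.688]
wrist_force: [-0.3, -0.1, 0.1]
grip_width: 0.003
```

>>> {"fn": "apply_moves", "kwargs": {
  "motion": [
    [[0.05,0,0],[0,0,0]],
    [[0.03,0,0],[0,0,0]],
    [[0.03,0,0],[0,0,0]],
    [[0,0,0],[0,0,0]],
    [[0,0,0],[0,0,0]]
  ]
}}

```text
t: 4.25
eef_pos: [0.6486, -0.1423, 0.0749]
tcp_rot: [0.163, 0.688, -0.163, 0.688]
wrist_force: [0.2, -0.2, 0.4]
grip_width: -0.0
```

```bash
python3 -c "
from h import *
go(.648,-.1423,.0665)"
```

```text
t 4.25 pos [ 0.6486 -0.1423  0.0749] F [ 0.2 -0.2  0.4] shift units [ 0.169 -0.004 -0.01 ] tilt fix (8deg) [-0.     0.001 -0.   ] grip -0.0
```

>>> {"fn": "apply_moves", "kwargs": {
  "motion": [
    [[0.04,0,0],[0,0,0]],
    [[0.04,0,0],[0,0,0]],
    [[0.03,0,0],[0,0,0]],
    [[0,0,0],[0,0,0]],
    [[0,0,0],[0,0,0]]
  ]
}}

```text
t: 4.75
eef_pos: [0.6486, -0.1423, 0.0692]
tcp_rot: [0.163, 0.688, -0.163, 0.688]
wrist_force: [-0.3, 0.2, 1.4]
grip_width: 0.002
```

>>> {"fn": "apply_moves", "kwargs": {
  "motion": [
    [[0.03,0,0],[0,0,0]],
    [[0.02,0,0],[0,0,0]],
    [[0.01,0,0],[0,0,0]],
    [[0,0,0],[0,0,0]],
    [[0,0,0],[0,0,0]]
  ]
}}

```text
t: 5.25
eef_pos: [0.6487, -0.1424, 0.0672]
tcp_rot: [0.163, 0.688, -0.163, 0.688]
wrist_force: [-1.0, 1.4, 7.8]
grip_width: -0.004
```

>>> {"fn": "apply_moves", "kwargs": {
  "motion": [
    [[-0.15,0,0],[0,0,0]],
    [[-0.2,0,0],[0,0,0]],
    [[0,0,0],[0,0,0]]
  ]
}}

```text
t: 5.55
eef_pos: [0.6491, -0.1425, 0.0853]
tcp_rot: [0.163, 0.687, -0.163, 0.689]
wrist_force: [-0.2, 0.6, -0.6]
grip_width: 0.005
```

Run:
```python
from h import *
go(*V[1],.076);go(*V[1],.0665)
x,y,w,h,s=225,150,110,110,5
a=capture("scene")[y:y+h,x:x+w,::-1]
cv2.imwrite(f"pics/scene2.png",cv2.resize(a,None,fx=s,fy=s,interpolation=cv2.INTER_CUBIC))
```

```text
t 5.55 pos [ 0.6491 -0.1425  0.0853] F [-0.2  0.6 -0.6] shift units [ 0.184 -0.135 -0.92 ] tilt fix (8deg) [-0.     0.017 -0.001] grip 0.0
t 5.55 pos [ 0.6491 -0.1425  0.0853] F [-0.2  0.6 -0.6] shift units [ 0.374 -0.135 -0.92 ] tilt fix (8deg) [-0.     0.017 -0.001] grip 0.0
```

View pics/scene2.png

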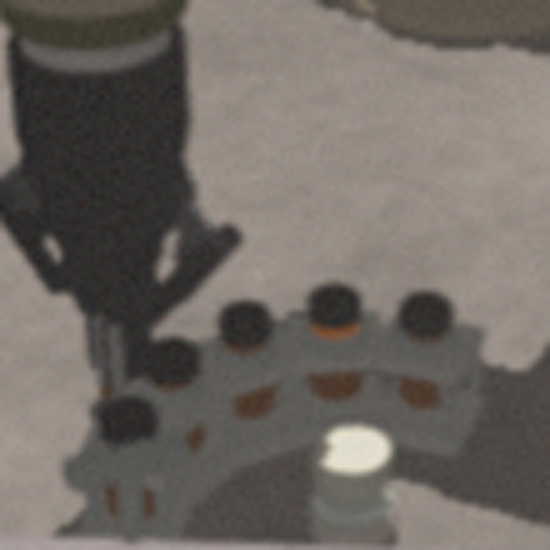

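Cap 1 has dropped from row 405 to about 415 and the amber gap is gone, so it is home. Vial 2 is next.

>>> {"fn": "apply_moves", "kwargs": {
  "motion": [
    [[0,-0.04,-0.3],[0,0,0]],
    [[0,-0.05,-0.31],[0,0,0]],
    [[0,-0.05,-0.31],[0,0,0]],
    [[0.1,0,0],[0,0,0]],
    [[0.1,0,0],[0,0,0]]
  ]
}}

```text
t: 6.1
eef_pos: [0.6046, -0.1281, 0.0735]
tcp_rot: [0.163, 0.688, -0.163, 0.688]
wrist_force: [0.1, 0.2, -0.8]
grip_width: -0.006
```

>>> {"fn": "apply_moves", "kwargs": {
  "motion": [
    [[0.04,0,0],[0,0,0]],
    [[0.04,0,0],[0,0,0]],
    [[0.02,0,0],[0,0,0]],
    [[0,0,0],[0,0,0]]
  ]
}}

```text
t: 6.5
eef_pos: [0.6045, -0.1281, 0.0687]
tcp_rot: [0.163, 0.688, -0.163, 0.688]
wrist_force: [0.1, -0.8, 1.2]
grip_width: 0.002
```

```bash
python3 -c "
from h import *
go(*V[1],.0665)"
```

```text
t 6.5 pos [ 0.6045 -0.1281  0.0687] F [ 0.1 -0.8  1.2] shift units [0.044 0.006 0.008] tilt fix (8deg) [ 0.     0.003 -0.   ] grip 0.0
```

>>> {"fn": "apply_moves", "kwargs": {
  "motion": [
    [[0.03,0,0],[0,0,0]],
    [[0.02,0,0],[0,0,0]],
    [[0,0,0],[0,0,0]],
    [[0,0,0],[0,0,0]]
  ]
}}

```text
t: 6.9
eef_pos: [0.6047, -0.1281, 0.0672]
tcp_rot: [0.163, 0.688, -0.163, 0.689]
wrist_force: [-1.7, 0.2, 7.9]
grip_width: -0.0
```

Cap 2 reads 7.9 N at the same depth as cap 1, so it is home. Lifting and moving on to vial 3.

>>> {"fn": "apply_moves", "kwargs": {
  "motion": [
    [[-0.15,0,0],[0,0,0]],
    [[-0.2,0,0],[0,0,0]],
    [[0,0,0],[0,0,0]]
  ]
}}

```text
t: 7.2
eef_pos: [0.6049, -0.1282, 0.0853]
tcp_rot: [0.163, 0.687, -0.163, 0.689]
wrist_force: [-0.6, 0.8, -0.0]
grip_width: 0.004
```

```bash
python3 -c "
from h import *
go(*V[2],.0665)"
```

```text
t 7.2 pos [ 0.6049 -0.1282  0.0853] F [-0.6  0.8 -0. ] shift units [ 0.373  0.276 -0.886] tilt fix (8deg) [ 0.     0.017 -0.001] grip 0.0
```

>>> {"fn": "apply_moves", "kwargs": {
  "motion": [
    [[0,0.09,-0.29],[0,0,0]],
    [[0,0.09,-0.3],[0,0,0]],
    [[0,0.1,-0.3],[0,0,0]],
    [[0.1,0,0],[0,0,0]],
    [[0.1,0,0],[0,0,0]]
  ]
}}

```text
t: 7.7
eef_pos: [0.5711, -0.0957, 0.0736]
tcp_rot: [0.163, 0.688, -0.163, 0.688]
wrist_force: [0.9, -0.6, 1.6]
grip_width: 0.001
```

>>> {"fn": "apply_moves", "kwargs": {
  "motion": [
    [[0.04,0,0],[0,0,0]],
    [[0.04,0,0],[0,0,0]],
    [[0.02,0,0],[0,0,0]],
    [[0,0,0],[0,0,0]]
  ]
}}

```text
t: 8.1
eef_pos: [0.571, -0.0957, 0.0687]
tcp_rot: [0.163, 0.688, -0.163, 0.688]
wrist_force: [0.4, 0.3, 0.8]
grip_width: 0.0
```

>>> {"fn": "apply_moves", "kwargs": {
  "motion": [
    [[0.03,0,0],[0,0,0]],
    [[0.02,0,0],[0,0,0]],
    [[0,0,0],[0,0,0]],
    [[0,0,0],[0,0,0]]
  ]
}}

```text
t: 8.5
eef_pos: [0.5712, -0.0957, 0.0671]
tcp_rot: [0.163, 0.688, -0.163, 0.689]
wrist_force: [-0.5, 1.1, 8.4]
grip_width: -0.002
```

>>> {"fn": "apply_moves", "kwargs": {
  "motion": [
    [[-0.15,0,0],[0,0,0]],
    [[-0.2,0,0],[0,0,0]],
    [[0,0,0],[0,0,0]]
  ]
}}

```text
t: 8.8
eef_pos: [0.5713, -0.0957, 0.0852]
tcp_rot: [0.163, 0.687, -0.163, 0.689]
wrist_force: [0.0, -0.7, 0.2]
grip_width: 0.005
```

```bash
python3 -c "
from h import *
go(*V[3],.0665)"
```

```text
t 8.8 pos [ 0.5713 -0.0957  0.0852] F [ 0.  -0.7  0.2] shift units [ 0.372  0.609 -0.671] tilt fix (8deg) [ 0.     0.016 -0.001] grip 0.01
```

>>> {"fn": "apply_moves", "kwargs": {
  "motion": [
    [[0,0.2,-0.22],[0,0,0]],
    [[0,0.2,-0.22],[0,0,0]],
    [[0,0.21,-0.23],[0,0,0]],
    [[0.1,0,0],[0,0,0]],
    [[0.1,0,0],[0,0,0]]
  ]
}}

```text
t: 9.3
eef_pos: [0.5544, -0.0526, 0.0735]
tcp_rot: [0.162, 0.688, -0.162, 0.688]
wrist_force: [-0.3, 1.3, 3.5]
grip_width: 0.002
```

>>> {"fn": "apply_moves", "kwargs": {
  "motion": [
    [[0.04,0,0],[0,0,0]],
    [[0.04,0,0],[0,0,0]],
    [[0.02,0,0],[0,0,0]],
    [[0,0,0],[0,0,0]]
  ]
}}

```text
t: 9.7
eef_pos: [0.5546, -0.0535, 0.0687]
tcp_rot: [0.163, 0.688, -0.163, 0.688]
wrist_force: [-0.8, 0.5, 0.6]
grip_width: -0.001
```

>>> {"fn": "apply_moves", "kwargs": {
  "motion": [
    [[0.03,0,0],[0,0,0]],
    [[0.02,0,0],[0,0,0]],
    [[0,0,0],[0,0,0]],
    [[0,0,0],[0,0,0]]
  ]
}}

```text
t: 10.1
eef_pos: [0.5547, -0.0536, 0.067]
tcp_rot: [0.163, 0.688, -0.163, 0.689]
wrist_force: [-2.5, 1.5, 7.8]
grip_width: -0.004
```

>>> {"fn": "apply_moves", "kwargs": {
  "motion": [
    [[-0.15,0,0],[0,0,0]],
    [[-0.2,0,0],[0,0,0]],
    [[0,0,0],[0,0,0]]
  ]
}}

```text
t: 10.4
eef_pos: [0.5552, -0.0536, 0.0852]
tcp_rot: [0.163, 0.687, -0.163, 0.689]
wrist_force: [-0.4, -0.0, 0.7]
grip_width: -0.001
```

Run:
```python
from h import *
go(*V[4],.0665)
x,y,w,h,s=225,150,110,110,5
a=capture("scene")[y:y+h,x:x+w,::-1]
cv2.imwrite(f"pics/scene3.png",cv2.resize(a,None,fx=s,fy=s,interpolation=cv2.INTER_CUBIC))
```

```text
t 10.4 pos [ 0.5552 -0.0536  0.0852] F [-0.4 -0.   0.7] shift units [ 0.373  0.844 -0.361] tilt fix (8deg) [-0.     0.019 -0.002] grip -0.0
```

View pics/scene3.png

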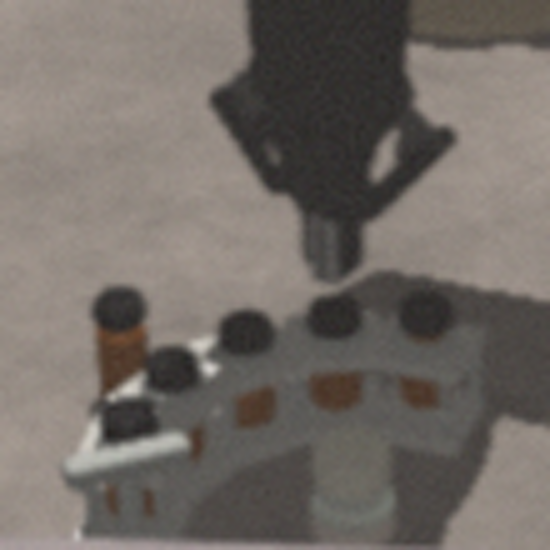

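Caps 1–4 sit low with no amber gap. The fingertips are above cap 4 at about (333,270), and cap 5 at (427,312) is still up.

>>> {"fn": "apply_moves", "kwargs": {
  "motion": [
    [[0,0.28,-0.12],[0,0,0]],
    [[0,0.28,-0.12],[0,0,0]],
    [[0,0.28,-0.12],[0,0,0]],
    [[0.1,0,0],[0,0,0]],
    [[0.1,0,0],[0,0,0]]
  ]
}}

```text
t: 10.95
eef_pos: [0.5572, -0.0069, 0.0733]
tcp_rot: [0.162, 0.688, -0.162, 0.688]
wrist_force: [-0.4, 0.8, 0.2]
grip_width: -0.002
```

>>> {"fn": "apply_moves", "kwargs": {
  "motion": [
    [[0.04,0,0],[0,0,0]],
    [[0.04,0,0],[0,0,0]],
    [[0.02,0,0],[0,0,0]],
    [[0,0,0],[0,0,0]]
  ]
}}

```text
t: 11.35
eef_pos: [0.5572, -0.0079, 0.0687]
tcp_rot: [0.163, 0.688, -0.163, 0.688]
wrist_force: [-0.7, 1.0, 1.5]
grip_width: 0.001
```

>>> {"fn": "apply_moves", "kwargs": {
  "motion": [
    [[0.03,0,0],[0,0,0]],
    [[0.02,0,0],[0,0,0]],
    [[0,0,0],[0,0,0]],
    [[0,0,0],[0,0,0]]
  ]
}}

```text
t: 11.75
eef_pos: [0.5574, -0.0079, 0.067]
tcp_rot: [0.163, 0.688, -0.163, 0.688]
wrist_force: [-2.0, 2.4, 9.3]
grip_width: -0.001
```

>>> {"fn": "apply_moves", "kwargs": {
  "motion": [
    [[-0.15,0,0],[0,0,0]],
    [[-0.2,0,0],[0,0,0]],
    [[-0.5,0,0],[0,0,0]],
    [[-0.5,0,0],[0,0,0]],
    [[-0.5,0,0],[0,0,0]]
  ]
}}

```text
t: 12.25
eef_pos: [0.5571, -0.0078, 0.1602]
tcp_rot: [0.163, 0.688, -0.163, 0.688]
wrist_force: [0.0, 0.1, -0.7]
grip_width: 0.0
```

>>> {"fn": "apply_moves", "kwargs": {
  "motion": [
    [[-0.5,0,0],[0,0,0]],
    [[0,0.3,-0.5],[0,0,0]],
    [[0,0.3,-0.5],[0,0,0]],
    [[0,0.3,-0.5],[0,0,0]],
    [[0,0.3,-0.5],[0,0,0]]
  ]
}}

```text
t: 12.75
eef_pos: [0.494, 0.0915, 0.1843]
tcp_rot: [0.163, 0.688, -0.163, 0.688]
wrist_force: [-0.0, 0.4, -0.4]
grip_width: 0.001
```

>>> {"fn": "apply_moves", "kwargs": {
  "motion": [
    [[0,0.3,-0.5],[0,0,0]],
    [[0,0,0],[0,0,0]],
    [[0,0,0],[0,0,0]],
    [[0,0,0],[0,0,0]],
    [[0,0,0],[0,0,0]]
  ]
}}

```text
t: 13.25
eef_pos: [0.4796, 0.1147, 0.1838]
tcp_rot: [0.163, 0.688, -0.163, 0.688]
wrist_force: [-0.2, 0.1, 0.2]
grip_width: -0.001
```

Run:
```python
from h import *
o=get_obs();print(o['t'],o['wrist_force'],abs(o['dq']).max())
x,y,w,h,s=225,195,110,75,7
a=capture("scene")[:,:,::-1]
cv2.imwrite(f"pics/scene4.png",cv2.resize(a[y:y+h,x:x+w],None,fx=s,fy=s,interpolation=cv2.INTER_CUBIC))
cv2.imwrite("pics/scene4f.png",a); cv2.imwrite("pics/top4f.png",capture("top")[:,:,::-1])
```

```text
13.25 [-0.17279116  0.12380244  0.16805285] 0.0028535637900180036
```

View pics/scene4.png

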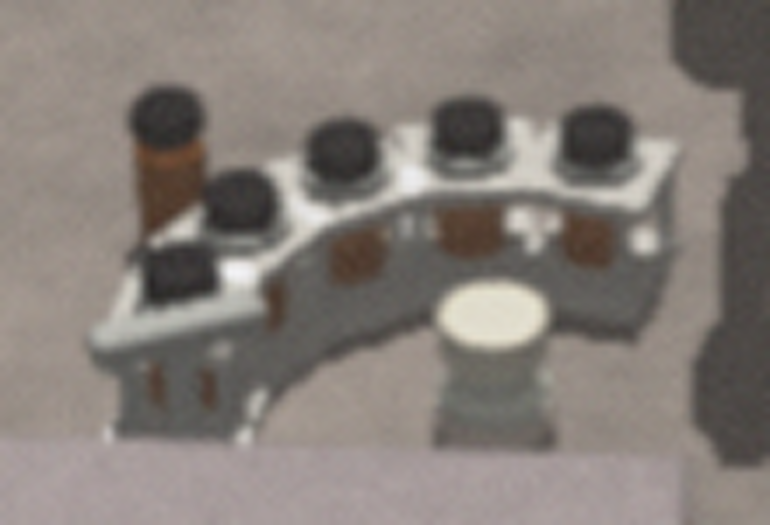

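View pics/top4f.png

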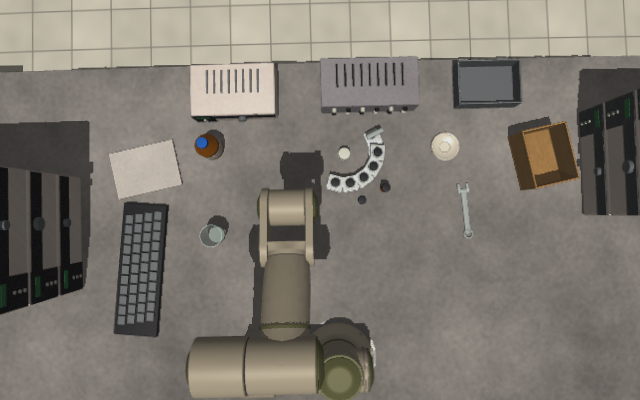

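All five caps sit low with no amber showing, at about rows 270, 200, 150, 128 and 136 in the zoomed picture. The bystanders are where they started, the hand is clear, and the wrist force is near zero.

```bash
python3 -c "
from rig import *
print(job_done())"
```

```text
the job is handed in; nothing more can be done
None
```

I touched down all five vials in order, starting at the T-bar end, using shut fingertips. The job is handed in at about 13 s of the 51 s allowed.

- **Force:** each cap was pressed until the wrist force settled at about 8–9 N, with the fingertips 67 mm above the table. That matches a cap resting on its bushing and is well under 30 N. These are readings taken at the end of each move, so a brief peak in between could have gone unseen.
- **Height over the row:** between vials, the fingertips were raised to only 17 mm above the home cap height.
- **Last checks:** the final pictures show all five caps lowered with no amber gap. The jar, spare vial, spare cap, beaker, bottle, wrench and dish look to be where they started. The hand is clear of everything and the wrist force is near zero. No check failed or disagreed.

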